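Load the jar label warmer and switch on its saddles

ROBOT

A 6-joint arm with a two-finger parallel gripper is mounted at the origin on the work surface. World frame = base frame: x ahead of the robot, y to its left, z up, the work surface at z = 0. Lengths are in mm, angles in rad, forces in N, time in s.
With the tool pointing down it reaches from about 300 to 875 mm from the base axis. Payload 6.4 kg.
Tool frame: the origin (TCP) lies between the finger pads; the fingertips stand 14 mm ahead of it and the grasp point (between the pads) lies 5 mm behind it; z points along the fingers, y is the line along which they close (so a half turn about z gives the same grasp; the last joint's range is limited). The gripper opens to 85 mm and grips with 20 to 120 N. Pads are 22 mm wide; open, the fingers measure 114 mm over their backs; the gripper's body (76 mm by 85 mm) begins 54 mm behind the grasp point. The pads swing forward as they close: fully open they stand 13 mm farther back than shut.
Start: joints at [-1.453, 0.181, 1.607, -0, 1.354, -0.206], TCP at [182.965, -545.129, 245.288] pointing down, gripper open.
Joint ranges: [-2.99, 2.99], [-0.89, 2.07], [0.3, 2.58], [-1.14, 4.28], [0, 2.63], [-3.12, 3.12]. Speed limits (rad/s): [2.57, 2.57, 3.01, 3.14, 3.14, 3.14].

INTERFACE

Orientations are given as a 3x3 rotation matrix whose columns are the frame's x, y, z axes.
In Python, from plant import arm, telemetry, camera, calibration, workorder gives the robot as it stands. Calls block until the motion is done:
- arm.reach(position, orientation): joint-space move of the TCP to a pose.
- arm.movel(position, frame=None, velocity=150, threshold=None): straight line of the TCP; frame=None keeps the orientation; velocity is the mean speed in mm/s. With threshold (N) it stops when the force on the tool has changed by that much, and returns True; else False.
- arm.movej(angles): joint-space move.
- arm.grip(opening, effort=None): opening from 0.0 (shut) to 1.0 (fully open); effort is the grip in N (None keeps the last); returns when the fingers have stopped.
- arm.pause(seconds).
- arm.ik(position, orientation): joint angles nearest the present ones, or None.
- telemetry.sense(): the state.
- camera(name): name is "side" or "top" or "wrist"; returns the picture (480x640x3 uint8, red, green, blue); there is no depth.
- calibration(name): a dict with "K" (3x3 intrinsics, pixels), "k1" (the pictures are not rectified: a ray, as slopes to the right and down, at radius r is drawn at 1 + k1 r^2 times it, then the intrinsics apply), "xyz" and "attitude" of the camera in the world. Camera axes: x right, y down, z forward; pixel columns grow to the right and rows downward; lengths in mm; the calibration is good to about 2 mm. A picture is of the moment at which its call begins: read the wrist's pose just before it. calibration takes no time and is no camera call; for the wrist camera it gives the pose at the moment of the call.
A pose or a line that the arm cannot do raises arm.MotionError and nothing moves.
- workorder.finish_job(): hands the job in; it is judged then, once.
The state is a dict: "time_s": time; "qpos": joint angles; "qvel": joint speeds; "tau": joint torques, N m; "tool_pos": TCP position; "eef_rot": TCP orientation; "force": force on the tool from outside, world axes, zero at the start; "wrist_torque": the same for the moment, N m; "opening": opening from 0.0 (shut) to 1.0 (fully open); "grip_force": force on a finger pad.
Only numpy, scipy, OpenCV 4.12 (cv2) and the standard library are available. Lean on these libraries where they do the work, as an engineer would, in place of code of your own. Each camera call takes 0.05 s, during which the arm holds its last target. There are 200 camera calls.

TASK

Clear the spatula off the label warmer and lay it across the middle of the white plate, then lay every jar standing on the carousel gently on its side in a saddle of the warmer, one jar to a saddle, in line with it and centred along it (any saddle, cap either way). Once all jars lie, take the stylus from its holder and, pressing only with the stylus and never with the fingers, set the rockers so that the saddles with a jar are on and the empty ones off (leftmost rocker for leftmost saddle and so on); then stand the stylus back in its holder. Leave the mortar and the mitt-shaped trivet where they are.

Things in the scene. Friction and masses are not known exactly. Their poses are not given: they have to be found in the camera images.
- warmer: Label warmer: fixed white box 330 wide (y), 190 deep (x), deck 40 mm high. Origin at the centre of its underside; x points from its switch panel (robot's side) to its back, y left, z up. On the deck four half-round saddles (troughs) along x, 90 long, 76 apart, each for one 46 mm jar; trough edges 65 mm above the worktop, 17 mm either side of its middle, 38 mm free space between troughs.
- panel: Black switch panel at the warmer's front, origin 40 mm above the worktop, axes as the warmer's. Four rockers, 13 wide, 28 long (x), with pivots at x = 0, y = 36, 12, -12, -36 mm, 44 mm above the worktop; ribs between them, tops at 55 mm. Press at x = +10 mm (half with a white dot) for on, at x = -10 mm for off; the surface there is at 50 mm when that half is down, about 54 when up.
- saddle1 (a point): Middle of the axis of a jar lying in saddle 1, the leftmost (largest y of the warmer) seen from the robot: 81.5 mm above the worktop, 35 mm behind the warmer's centre.
- saddle2 (a point): Middle of the axis of a jar lying in saddle 2, the second from the left seen from the robot: 81.5 mm above the worktop, 35 mm behind the warmer's centre.
- saddle3 (a point): Middle of the axis of a jar lying in saddle 3, the third from the left seen from the robot: 81.5 mm above the worktop, 35 mm behind the warmer's centre.
- saddle4 (a point): Middle of the axis of a jar lying in saddle 4, the rightmost seen from the robot: 81.5 mm above the worktop, 35 mm behind the warmer's centre.
- rocker1 (a joint): Rocker 1, the leftmost (largest y of the warmer), switches saddle 1: 0 = off (far half up), 0.454 = on (far half, away from the robot, down). It snaps to either end and stays; about 2 to 3 N on the raised half flips it.
- rocker2 (a joint): Rocker 2, the second from the left, switches saddle 2: 0 = off (far half up), 0.454 = on (far half, away from the robot, down). It snaps to either end and stays; about 2 to 3 N on the raised half flips it. It may be found on at the start.
- rocker3 (a joint): Rocker 3, the third from the left, switches saddle 3: 0 = off (far half up), 0.454 = on (far half, away from the robot, down). It snaps to either end and stays; about 2 to 3 N on the raised half flips it.
- rocker4 (a joint): Rocker 4, the rightmost, switches saddle 4: 0 = off (far half up), 0.454 = on (far half, away from the robot, down). It snaps to either end and stays; about 2 to 3 N on the raised half flips it.
- jar1: Capped empty glass jar with a paper label and a red screw cap, 98 mm tall, body 46 mm across, cap 43 mm across, about 130 g, balance point at about mid-height; starts upright on the carousel. Origin at the middle of its axis, 49 mm from its bottom, z along its axis towards the cap. May be absent.
- jar2: Capped empty glass jar with a paper label and a red screw cap, 98 mm tall, body 46 mm across, cap 43 mm across, about 130 g, balance point at about mid-height; starts upright on the carousel. Origin at the middle of its axis, 49 mm from its bottom, z along its axis towards the cap. May be absent.
- jar3: Capped empty glass jar with a paper label and a red screw cap, 98 mm tall, body 46 mm across, cap 43 mm across, about 130 g, balance point at about mid-height; starts upright on the carousel. Origin at the middle of its axis, 49 mm from its bottom, z along its axis towards the cap. May be absent.
- jar4: Capped empty glass jar with a paper label and a red screw cap, 98 mm tall, body 46 mm across, cap 43 mm across, about 130 g, balance point at about mid-height; starts upright on the carousel. Origin at the middle of its axis, 49 mm from its bottom, z along its axis towards the cap. May be absent.
- carousel_base: Foot of the turntable carousel; origin on the worktop at its centre. The wooden turntable above is 224 mm across, its top is 25 mm above the worktop and has a rim 10 mm high and 4 mm thick; it turns, rather stiffly. The jars stand about 68 mm from its centre.
- spatula: Flat steel spatula 270 mm long; origin at the middle of its length on its underside (which is also its balance point), x towards the blade, z up. Handle 20 mm wide and 14 mm thick from x = -135 to 0 mm, neck 14 mm wide and 8 mm thick to x = 55 mm, blade 75 mm wide and 4 mm thick to x = 135 mm. About 200 g. Starts lying flat across the saddles' edges.
- plate: White ceramic dinner plate, 230 mm across, rim 20 mm high; origin at the centre of its underside.
- stylus: Bamboo stylus 150 mm long: square shank 12 x 12 mm from 32 mm above its tip to its upper end, black rubber tip 8 mm thick and 32 mm long. Origin at the end of the tip, z along the stylus to its upper end. About 30 g. Starts upright in its holder with its tip about 10 mm above the worktop.
- holder: Dark wooden stylus holder, a fixed block 56 x 56 mm and 70 mm high with a square hole 22 mm wide and 60 mm deep from above; origin at the centre of its underside. The stylus's shank sides are parallel to the block's.
- mortar: Wooden mortar 84 mm wide and 80 mm high with its pestle leaning in it (140 mm high in all), a bystander; origin at the centre of its underside.
- trivet: Orange rubber trivet in the shape of an oven mitt, about 160 x 150 mm and 8 mm thick, lying flat, a bystander; origin under its palm.

How it is judged:
By the outcome, as a careful person would: the job done as asked, in the order asked, and still so for the second after the job is handed in, with the robot touching nothing.
Of jar1, jar2, jar3, jar4 only 2 to 4 are there at a start; the rules pass over those that are not, and their reading is None.
At some moment in a run one of spatula, plate may be knocked a few centimetres aside while the robot is not near it.
It also fails if it takes over 210 s, if anything falls off the work surface, if the arm or the gripper's body presses on something with over 40 N, if the wrist force passes 120 N, or if a joint passes its speed limit or range.

## Working session

There is one attempt and no reset: what is moved stays moved. The work goes in short steps, each a Python script; the robot and the scene stay as the last script left them, time stands still between calls to the robot, and variables do not carry over. Pictures are saved under pics/ and viewed, at most 14 in all, crops included, and the job is handed in when it is done.

```bash
ls; mkdir -p pics; python3 - <<'E'
from plant import arm, telemetry, camera, calibration
import cv2
for n in ("side","top","wrist"):
    c=calibration(n); print(n,c)
    cv2.imwrite(f"pics/{n}0.png",camera(n)[:,:,::-1])
s=telemetry.sense(); print(s)
E
```

```text
pics
side {'K': array([[531.23407094,   0.        , 321.59953341],
       [  0.        , 531.23407094, 246.40052843],
       [  0.        ,   0.        ,   1.        ]]), 'k1': 0.008240873207996945, 'xyz': array([209.32957079, 763.46036045, 730.08094275]), 'attitude': array([[-0.93558869, -0.21600678,  0.27931143],
       [-0.35296064,  0.59369858, -0.72314644],
       [-0.00962227, -0.77515358, -0.63169957]])}
top {'K': array([[446.41622954,   0.        , 320.30654375],
       [  0.        , 446.41622954, 248.11517781],
       [  0.        ,   0.        ,   1.        ]]), 'k1': -0.10803537799992843, 'xyz': array([ 304.62237217,   25.2330324 , 1186.08612538]), 'attitude': array([[-0.11182132, -0.97186488,  0.20730326],
       [-0.99372646,  0.10895678, -0.02522169],
       [ 0.00192498, -0.20882306, -0.97795154]])}
wrist {'K': array([[338.735844  ,   0.        , 319.63151794],
       [  0.        , 338.735844  , 242.93478336],
       [  0.        ,   0.        ,   1.        ]]), 'k1': 0.004445152979943261, 'xyz': array([ 251.57612722, -521.57196713,  374.1880641 ]), 'attitude': array
[... 276 characters left out ...]

        1.35380236e+00, -2.06305903e-01]), 'qvel': array([ 0.00112481, -0.00103969, -0.00327439, -0.00020782, -0.00050051,
       -0.00078895]), 'tau': array([ 5.69584536e-04, -4.45263398e+01, -3.51694536e+01, -3.72360482e-04,
        5.87039031e-03,  1.57174037e-05]), 'tool_pos': array([ 182.90770482, -544.72323875,  244.59894668]), 'eef_rot': array([[ 9.48023954e-01,  3.18198897e-01, -2.13259013e-04],
       [ 3.18198893e-01, -9.48023057e-01,  1.32216335e-03],
       [ 2.18536458e-04, -1.32130131e-03, -9.99999103e-01]]), 'force': array([-0.82614179,  0.33581106,  0.26718401]), 'wrist_torque': array([ 0.0221996 , -0.02272548, -0.00050519]), 'grip_force': 0.0, 'opening': 0.9976096682720601}
```

View pics/top0.png

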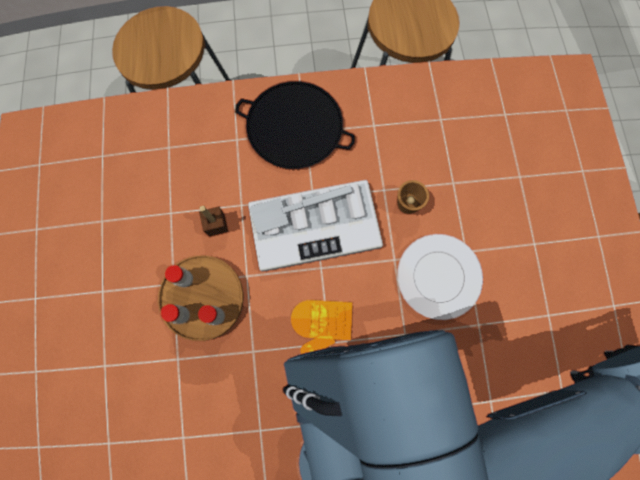

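View pics/side0.png

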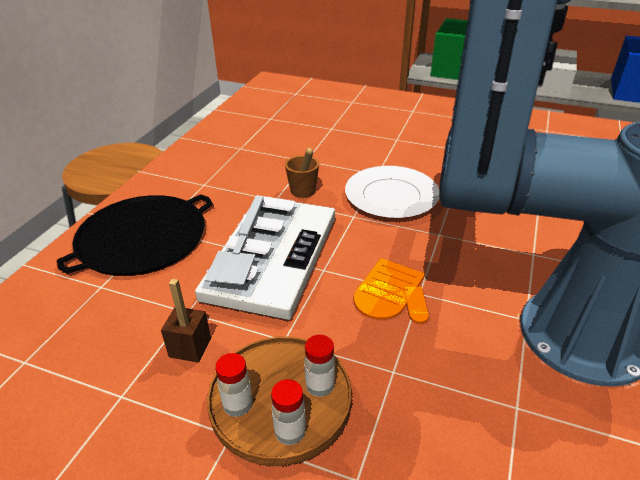

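The top view shows three jars on the carousel (caps at about (178,274), (171,313), (208,314)). The spatula lies on the warmer with its blade to the left, the plate is at (440,277), and the holder is at (213,221). The side view agrees.

```bash
cat > h.py <<'E'
from plant import arm, telemetry, camera, calibration
import cv2, numpy as np
from scipy.optimize import least_squares
def dist(c): return np.array([c["k1"],0,0,0,0.])
def px2w(c,pts,z):
    """pixels -> world points on the plane of height z"""
    p=cv2.undistortPointsIter(np.array(pts,float).reshape(-1,1,2),c["K"],dist(c),None,None,(3,50,1e-9))[:,0]
    d=np.c_[p,np.ones(len(p))]@c["attitude"].T
    o=c["xyz"]; t=(np.asarray(z)-o[2])/d[:,2]
    return o+d*t[:,None]
def w2px(c,P):
    R=c["attitude"].T
    return cv2.projectPoints(np.array(P,float).reshape(-1,1,3),R,-R@c["xyz"],c["K"],dist(c))[0][:,0]
def down(a):
    """tool down, closing line (y) at world angle a (rad) (or equivalently a+pi)"""
    y=np.array([np.cos(a),np.sin(a),0]); z=np.array([0,0,-1.]); x=np.cross(y,z)
    return np.c_[x,y,z]
def shot(cam,name,crop=None,scale=1):
    c=calibration(cam); im=camera(cam)[:,:,::-1].copy(); cv2.imwrite(f"pics/{name}_full.png",im)
    np.savez(f"pics/{name}.npz",**c)
    return c,im
E
python3 - <<'E'
from h import *
c=calibration("top")
f=lambda n,p,z: print(n,px2w(c,p,z)[:,:2].round(0).tolist())
f("warmer corners",[(249,203),(371,181),(383,245),(259,270)],40)
f("plate",[(440,277)],15)
f("holder",[(215,215)],70)
f("jarcaps",[(176,273),(171,312),(207,314)],123)
f("carousel",[(203,298)],30)
f("mortar",[(413,197)],60)
f("trivet",[(323,322)],8)
f("spat",[(270,217),(352,187)],66)
print(arm.ik(np.array([500,0,350]),down(0)))
E
```

```text
warmer corners [[692.0, 173.0], [718.0, -162.0], [538.0, -169.0], [507.0, 161.0]]
plate [[439.0, -314.0]]
holder [[660.0, 260.0]]
jarcaps [[508.0, 354.0], [414.0, 371.0], [401.0, 284.0]]
carousel [[452.0, 314.0]]
mortar [[654.0, -265.0]]
trivet [[357.0, 10.0]]
spat [[639.0, 117.0], [697.0, -106.0]]
[-2.37835901e-01 -6.10635021e-02  1.65207648e+00 -4.44089210e-16
  1.55057968e+00 -2.37835901e-01]
```

```bash
python3 - <<'E'
import cv2
im=cv2.imread("pics/top0.png")[165:285,190:390]
cv2.imwrite("pics/crop_t.png",cv2.resize(im,None,fx=4,fy=4,interpolation=cv2.INTER_CUBIC))
E
```

```text
(no output)
```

View pics/crop_t.png

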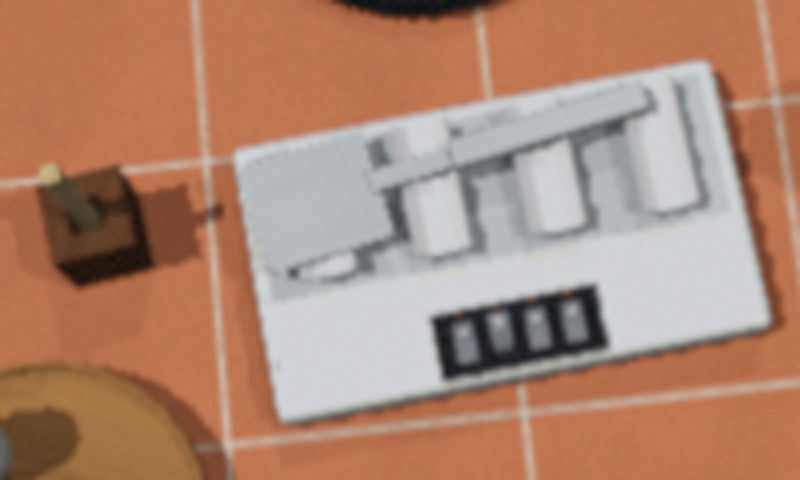

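The crop shows the warmer turned about 10°, with the spatula blade over saddle 1 and its handle over saddle 4. The rockers are at full-image (305..335, 245..250). Next I'll look from the wrist.

```bash
python3 - <<'E'
from h import *
print(arm.ik(np.array([650,20,310]),down(-np.pi/2)))
arm.reach(np.array([650,20,310]),down(-np.pi/2))
c,im=shot("wrist","w1")
print(telemetry.sense()["time_s"],telemetry.sense()["tool_pos"],c["xyz"])
cv2.imwrite("pics/w1.png",cv2.resize(im,(800,600),interpolation=cv2.INTER_CUBIC))
E
```

```text
[-1.51391103e-01  3.04056353e-01  1.32753087e+00 -4.44089210e-16
  1.51000543e+00  1.41940522e+00]
2.8 [649.97179354  18.97399327 309.89742539] [722.38001983  19.30974065 439.55500425]
```

View pics/w1.png

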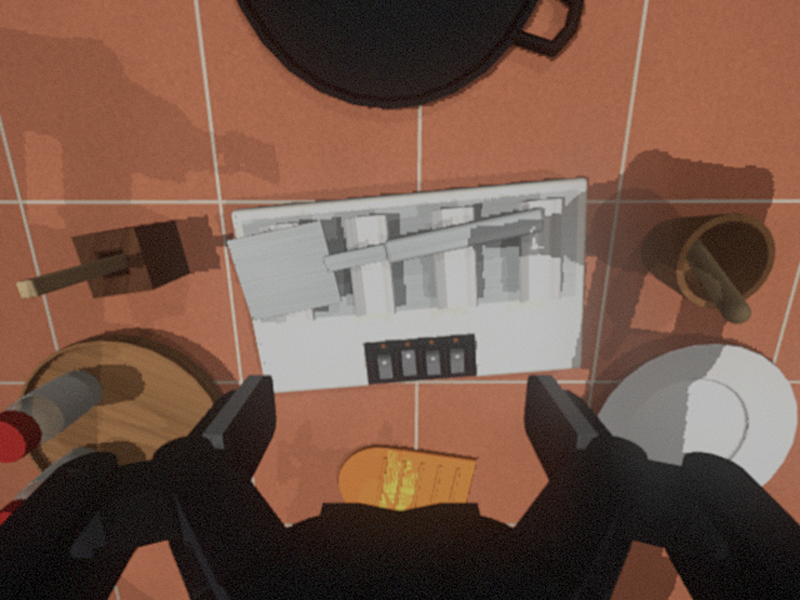

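The wrist view shows the warmer, the spatula (blade centre (287,271), handle end (541,216)), the panel at (420,360), the holder at (110,258) and the plate at (700,420). The white dots are on the near halves at about (384,362)… The far-half dots need a closer check.

```bash
python3 - <<'E'
from h import *
c=dict(np.load("pics/w1.npz"))
S=.8
def fit(model,px,x0):
    r=least_squares(lambda p:(w2px(c,model(p))-np.array(px)*S).ravel(),x0,x_scale=[1,1,.01]); return r.x,np.abs(r.fun).max()
def xf(p,L):
    L=np.array(L,float); ca,sa=np.cos(p[2]),np.sin(p[2])
    return np.c_[p[0]+ca*L[:,0]-sa*L[:,1],p[1]+sa*L[:,0]+ca*L[:,1],L[:,2]]
W=[(95,165,40),(95,-165,40),(-95,-165,40),(-95,165,40)]
w=fit(lambda p:xf(p,W),[(233,211),(587,180),(582,368),(262,391)],[615,0,-.08]); print("warmer",w)
Sp=[(135,37.5,69),(135,-37.5,69),(60,37.5,69),(60,-37.5,69),(-135,10,79),(-135,-10,79)]
s=fit(lambda p:xf(p,Sp),[(253,319),(229,240),(341,304),(321,222),(541,221),(541,210)],[665,0,1.8]); print("spat",s)
H=[(28,28,70),(28,-28,70),(-28,-28,70),(-28,28,70)]
print("holder top px",px2w(c,np.array([(74,236),(136,227),(149,286),(92,296)])*S,70).round(1))
print("panel",px2w(c,np.array([(365,343),(475,335),(476,376),(369,384)])*S,47).round(1))
im=cv2.imread("pics/w1_full.png")
cv2.imwrite("pics/w1p.png",np.vstack([cv2.resize(im[260:315,280:390],(800,400),interpolation=cv2.INTER_CUBIC),cv2.resize(im[170:245,20:170],(400,200))[:, :].repeat(2,1)[:200]]))
m=[(0,y,6) for y in (36,12,-12,-36)]
E
```

```text
warmer (array([6.14386636e+02, 3.70122332e+00, 7.86947961e-02]), np.float64(3.0704893652207375))
spat (array([663.28960817,  27.45670993,   1.78775495]), np.float64(7.085042454195019))
holder top px [[675.2 300.5  70. ]
 [682.9 245.7  70. ]
 [630.6 243.4  70. ]
 [621.4 296.2  70. ]]
panel [[566.1  53.2  47. ]
 [574.3 -55.7  47. ]
 [529.8 -58.8  47. ]
 [521.1  50.2  47. ]]
```

View pics/w1p.png

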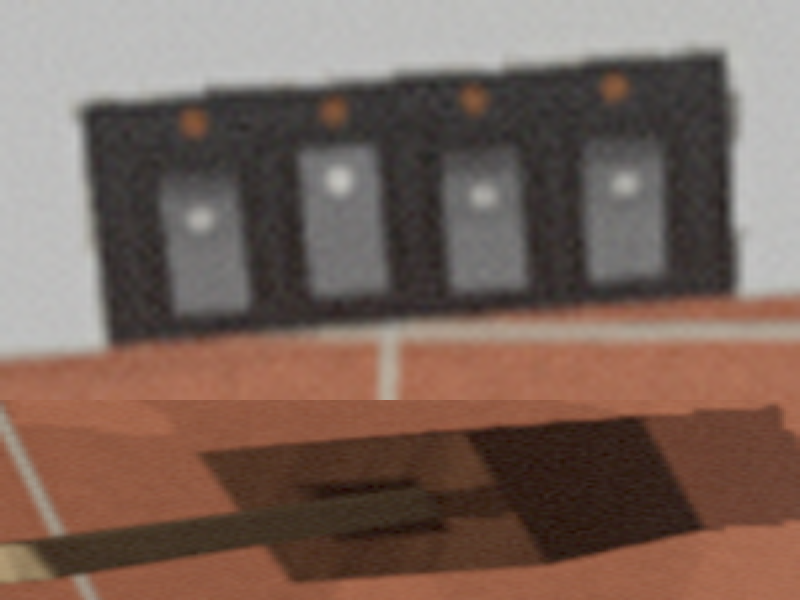

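Rocker 2 looks to be on (its dot is farther away and brighter) and rockers 1, 3 and 4 off. Now I'll refit the spatula, find the plate and pick the spatula up.

```bash
cat >> h.py <<'E'
def xf(p,L):
    L=np.array(L,float).reshape(-1,3); ca,sa=np.cos(p[2]),np.sin(p[2])
    return np.c_[p[0]+ca*L[:,0]-sa*L[:,1],p[1]+sa*L[:,0]+ca*L[:,1],L[:,2]]
def st(): 
    s=telemetry.sense(); return dict(t=s["time_s"],p=s["tool_pos"].round(1),F=s["force"].round(1),g=round(float(s["grip_force"]),1),o=round(float(s["opening"]),3))
def plate(cam="top"):
    c=calibration(cam); im=camera(cam).astype(int)
    m=((im.min(2)>150)&(im.max(2)-im.min(2)<40)).astype(np.uint8)
    m=cv2.morphologyEx(m,cv2.MORPH_OPEN,np.ones((5,5)))
    n,l,s,ce=cv2.connectedComponentsWithStats(m)
    for i in range(1,n):
        if s[i,4]>2000: print("blob",s[i],px2w(c,[(s[i,0]+s[i,2]/2-.5,s[i,1]+s[i,3]/2-.5)],20)[0,:2].round(1))
E
python3 - <<'E'
from h import *
c=dict(np.load("pics/w1.npz")); S=.8
Sp=[(135,37.5,69),(135,-37.5,69),(55,37.5,69),(55,-37.5,69),(0,10,79),(0,-10,79),(-135,0,79)]
px=np.array([(253,319),(229,240),(341,304),(321,222),(389,262),(387,240),(541,215)])*S
r=least_squares(lambda p:(w2px(c,xf(p,Sp))-px).ravel(),[665,27,1.8],x_scale=[1,1,.01]); s=r.x
print(s,r.fun.reshape(-1,2).round(1).tolist())
w=np.array([614.4,3.7,.0787])
d=s[:2]-w[:2]; print("spat in warmer",d@[np.cos(w[2]),np.sin(w[2])],d@[-np.sin(w[2]),np.cos(w[2])])
plate()
E
```

```text
[663.09350159  28.40636694   1.78694401] [[1.5, 1.1], [-0.6, 0.7], [-1.7, -1.4], [-3.5, -1.0], [1.5, 0.3], [-1.1, -0.2], [3.7, 1.1]]
spat in warmer 50.485167718966224 20.80167072347712
blob [ 199    0  172   77 9307] [1216.7   30.5]
blob [ 452    0  129   60 6118] [1186.8 -700.5]
blob [   0   15  127   98 8611] [1230.5  731.4]
blob [ 402  234   81   85 3542] [ 440.4 -318. ]
```

```bash
python3 - <<'E'
from h import *
s=np.array([663.1,28.4,1.787]); R=down(s[2]-np.pi/2)
g=xf(s,[(-20,0,0)])[0]
arm.grip(0.7,60)
arm.reach(np.array([g[0],g[1],140]),R)
print(arm.movel(np.array([g[0],g[1],70]),velocity=80,threshold=15),st())
arm.grip(0.0,60); print(st())
arm.movel(np.array([g[0],g[1],150]),velocity=120); print(st())
arm.reach(np.array([500,-170,200]),R)
c,im=shot("wrist","w2"); cv2.imwrite("pics/w2.png",im); print(st())
E
```

```text
False {'t': 5.8417, 'p': array([668. ,   8.8,  70.7]), 'F': array([0. , 0.7, 0.8]), 'g': 0.0, 'o': 0.697}
{'t': 6.2833, 'p': array([667.9,   8.8,  70.7]), 'F': array([ 0.6, -0.1,  3.6]), 'g': 60.0, 'o': 0.222}
{'t': 7.1, 'p': array([666.7,   9. , 149. ]), 'F': array([ 0.2,  0.5, -2.4]), 'g': 59.4, 'o': 0.215}
{'t': 8.1333, 'p': array([ 500.7, -169.3,  199.7]), 'F': array([ 1.2, -0.3, -1.7]), 'g': 59.4, 'o': 0.221}
```

View pics/w2.png

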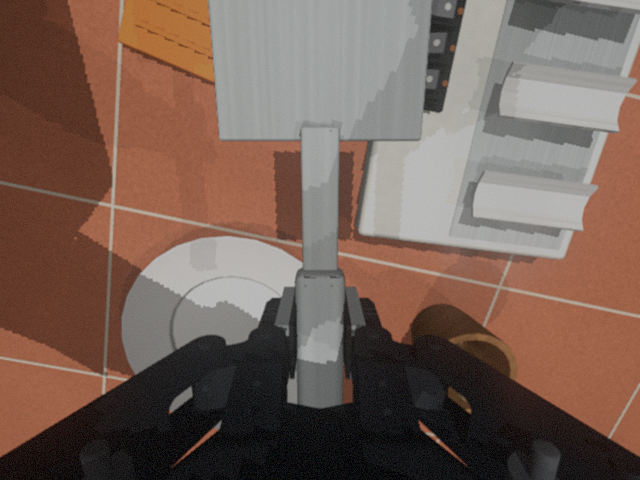

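The spatula is held straight, with its handle/neck junction at (322,271). The plate rim's left edge is at x≈122 and its top at y≈237.

```bash
python3 - <<'E'
from h import *
c=dict(np.load("pics/w2.npz")); s=telemetry.sense(); R=s["eef_rot"]
j=px2w(c,[(322,271)],s["tool_pos"][2]+8.3)[0]; d=(j-s["tool_pos"])@R
print("junction in tool frame",d)
b=px2w(c,[(220,139),(421,139)],s["tool_pos"][2]-2)
print("blade corners tool frame",(b-s["tool_pos"])@R)
t=np.linspace(0,2*np.pi,720)
def rim(p): return w2px(c,np.c_[p[0]+115*np.cos(t),p[1]+115*np.sin(t),0*t+20])
def f(p): q=rim(p); q=q[q[:,1]<350]; return [q[:,0].min()-122,q[:,1].min()-237]
r=least_squares(f,[440,-314],diff_step=1e-3); print("plate",r.x,r.fun)
plate()
E
```

```text
junction in tool frame [24.70217234  1.19366994 -8.28825797]
blade corners tool frame [[ 73.23469153 -36.66972366   2.03016321]
 [ 73.12605884  38.06178964   2.03875759]]
plate [ 441.38081719 -314.26886369] [-7.16227078e-12 -5.40012479e-13]
blob [  185     0   186    77 10233] [1219.3   51.8]
blob [ 452    0  132   60 6367] [1186.6 -705.6]
blob [   0   15  127   98 8835] [1230.5  731.4]
blob [ 249  181  128  101 7787] [601.   10.8]
```

```bash
python3 - <<'E'
from h import *
R=down(1.787-np.pi/2)
p=np.array([441,-314,0])-R@[21.5,.9,0]
arm.reach(np.r_[p[:2],90],R); print(st())
print(arm.movel(np.r_[p[:2],24],velocity=40,threshold=4),st())
arm.grip(0.6); print(st())
arm.movel(np.r_[p[:2],150],velocity=150)
arm.reach(np.array([440,-200,260]),down(-np.pi/2)); 
c,im=shot("wrist","w3"); 
c2,im2=shot("top","t3")
cv2.imwrite("pics/w3.png",np.vstack([im[200:480,:],im2[150:350,:]]));print(st())
E
```

```text
{'t': 9.0167, 'p': array([ 445.6, -334.6,   90.4]), 'F': array([ 0.8,  0.2, -2.5]), 'g': 59.4, 'o': 0.22}
True {'t': 10.4917, 'p': array([ 444.7, -335.1,   26.1]), 'F': array([-1.1,  0.9,  5. ]), 'g': 60.4, 'o': 0.222}
{'t': 10.9083, 'p': array([ 443.7, -334.1,   24.6]), 'F': array([-0.5, -0.7,  0.4]), 'g': 0.0, 'o': 0.599}
{'t': 13.7083, 'p': array([ 439.9, -200.1,  259.6]), 'F': array([-0.4, -0.1,  0.1]), 'g': 0.0, 'o': 0.596}
```

View pics/w3.png

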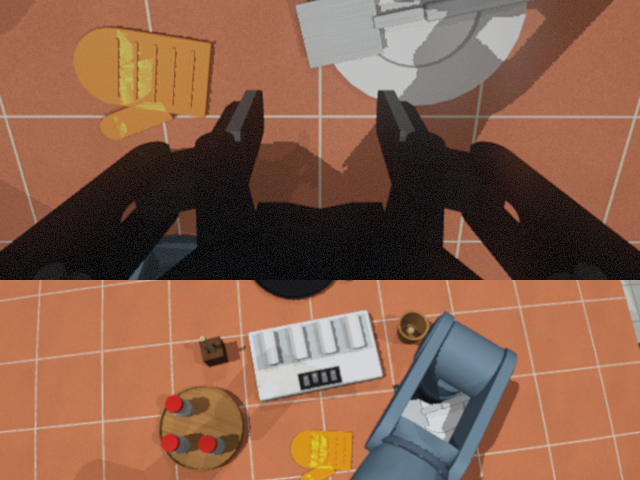

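The spatula lies across the plate. The three jars are still standing and the warmer is clear. Next I'll take close looks at the carousel and warmer and check the tilted grasps with IK.

```bash
cat >> h.py <<'E'
def tilt(T,az):
    """tool tilted T from straight down towards azimuth az, camera on the upper side"""
    F=np.array([np.cos(az),np.sin(az),0]); Z=np.array([0,0,1.])
    d=np.sin(T)*F-np.cos(T)*Z; x=np.cos(T)*F+np.sin(T)*Z
    return np.c_[x,np.cross(d,x),d]
def caps(c,im,z=121):
    hsv=cv2.cvtColor(im,cv2.COLOR_BGR2HSV)
    m=(((hsv[:,:,0]<4)|(hsv[:,:,0]>176))&(hsv[:,:,1]>200)&(hsv[:,:,2]>90)).astype(np.uint8)
    n,l,s,ce=cv2.connectedComponentsWithStats(cv2.morphologyEx(m,cv2.MORPH_OPEN,np.ones((3,3))))
    k=[i for i in range(1,n) if s[i,4]>80]
    return [(s[i].tolist(),px2w(c,[ce[i]],z)[0,:2].round(1).tolist()) for i in k]
E
python3 - <<'E'
from h import *
arm.reach(np.array([480,290,320]),down(-np.pi/2))
c,im=shot("wrist","w4"); print(caps(c,im))
arm.reach(np.array([640,30,260]),down(-np.pi/2))
c2,im2=shot("wrist","w5"); print(st())
cv2.imwrite("pics/w4.png",np.vstack([im[0:320],im2[80:360]]))
D=np.radians
for n,G,T,az in [("C",(401,284,79),60,10),("B",(414,371,79),60,35),("A",(508,354,79),60,35),("s1",(645,120,81.5),30,4.5),("s3",(650,-32,81.5),30,4.5),("s1",(645,120,230),30,4.5),("Cup",(340,250,200),60,10)]:
    R=tilt(D(T),D(az)); q=arm.ik(np.array(G)+5*R[:,2],R); print(n,None if q is None else q.round(2))
E
```

```text
[]
{'t': 16.7917, 'p': array([639.9,  31.5, 260.7]), 'F': array([0.8, 0.6, 0.9]), 'g': 0.0, 'o': 0.6}
C [ 0.59  0.28  2.44  3.73  0.68 -1.83]
B [ 0.43  0.31  2.39  2.87  0.62 -1.44]
A [ 0.27  0.38  2.25  2.59  0.58 -1.27]
s1 [-0.02  0.33  1.91  0.13  0.38  1.36]
s3 [-0.32  0.32  1.92  0.47  0.45  0.79]
s1 [-0.02  0.09  1.83  0.08  0.69  1.43]
Cup None
```

View pics/w4.png

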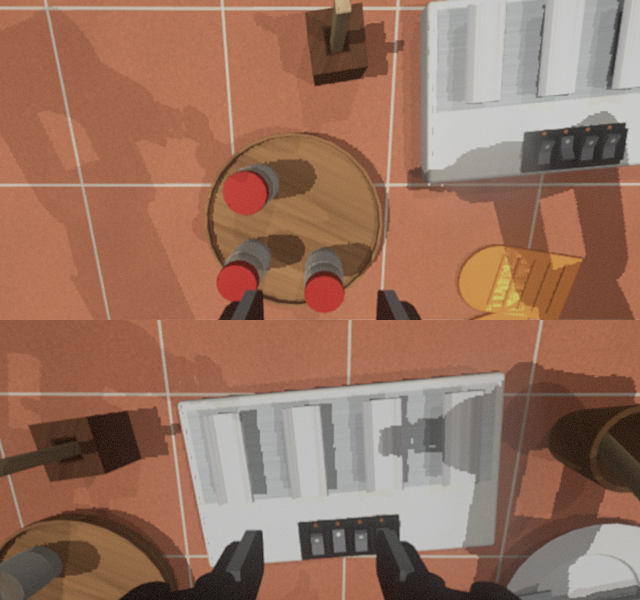

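This view shows cap discs at (246,192), (238,281) and (325,290), and the four troughs all free. Now I'll compute positions and scan azimuths for the jar grasps.

```bash
python3 - <<'E'
from h import *
c=dict(np.load("pics/w4.npz"))
J=px2w(c,[(246,191.5),(238,281),(325,290)],123)[:,:2]; print("jars A,B,C",J.round(1))
im=cv2.imread("pics/w4_full.png"); print(im[192,246],cv2.cvtColor(im,cv2.COLOR_BGR2HSV)[192,246])
print("carousel",px2w(c,[(296,219)],35).round(0))
c=dict(np.load("pics/w5.npz"))
W=[(95,165,40),(95,-165,40),(-95,-165,40),(-95,165,40),(-95+0,0,40)][:4]
px=np.array([(180,164),(503,134),(494,305),(210,322)],float)
r=least_squares(lambda p:(w2px(c,xf(p,W))-px).ravel(),[615,0,.08],x_scale=[1,1,.01]); print("warmer",r.x,r.fun.round(1))
# trough end/edge prediction to check against the picture
print(w2px(c,xf(r.x,[(35+45,38+17,65),(35+45,38-17,65),(35-45,38+17,65),(35-45,38-17,65)])).round(0)+[0,240])
D=np.radians
for n,j in zip("ABC",J):
    for T in (45,55,60):
        for az in range(-60,150,15):
            R=tilt(D(T),D(az)); Q=[arm.ik(np.r_[j,z]+5*R[:,2],R) for z in (79,100,150,200)]
            if all(q is not None for q in Q):
                if max(np.abs(np.diff(Q,axis=0)).max(0))<1 and min(q[4] for q in Q)>.35 and max(q[2] for q in Q)<2.5: print(n,T,az,Q[0].round(2),Q[-1].round(2))
E
```

```text
jars A,B,C [[508.4 359.6]
 [415.7 373.8]
 [405.2 283.4]]
[ 58  68 186] [  2 175 186]
carousel [[462. 318.  35.]]
warmer [6.14149837e+02 3.33047479e+00 8.22329871e-02] [-4.3 -3.2  4.4 -1.6  1.   2.1 -1.3  6.3]
[[284. 409.]
 [320. 406.]
 [294. 499.]
 [327. 496.]]
A 45 -60 [ 0.76  0.71  1.45 -0.79  1.31 -2.56] [ 0.76  0.54  1.43 -0.77  1.45 -2.7 ]
A 45 -45 [ 0.77  0.62  1.6  -0.91  1.12 -2.66] [ 0.77  0.43  1.58 -0.84  1.25 -2.83]
A 45 -30 [ 0.75  0.53  1.75 -1.03  0.91 -2.74] [ 0.75  0.33  1.73 -0.91  1.03 -2.97]
A 45 45 [ 0.24  0.28  2.14  1.54  0.37 -0.37] [0.24 0.01 2.11 0.9  0.49 0.33]
A 45 60 [ 0.14  0.32  2.08  1.3   0.62 -0.41] [0.14 0.06 2.05 0.97 0.74 0.01]
A 45 75 [ 0.08  0.39  1.98  1.12  0.83 -0.48] [ 0.08  0.15  1.96  0.94  0.97 -0.19]
A 45 90 [ 0.06  0.47  1.85  0.96  1.03 -0.55] [ 0.06  0.25  1.83  0.87  1.18 -0.34]
A 45 105 [ 0.07  0.56  1.71  0.83  1.22 -0.64] [ 0.07  0.36  1.69  0.79  1.37 -0.47]
A 45 120 [ 0.09  0.64  1.56  0.71  1.39 -0.73] [ 0.09  0.47  1.54  0.7   1.54 -0.6 ]
A 45 135 [ 0.14  0.73  1.41  0.6   1.55 -0.83] [ 0.14  0.57  1.39  0.6   1.7  -0.73]
A 55
[... 5216 characters left out ...]
1.84  0.74  1.64 -0.82]
C 55 135 [-0.01  0.64  1.69  0.61  1.61 -1.04] [-0.01  0.43  1.69  0.62  1.78 -0.92]
C 60 -60 [ 0.87  0.66  1.71 -0.97  1.41 -2.29] [ 0.87  0.44  1.72 -0.95  1.53 -2.46]
C 60 60 [-0.22  0.29  2.43  1.61  0.97 -1.08] [-0.22 -0.2   2.46  1.31  1.03 -0.53]
C 60 75 [-0.26  0.36  2.3   1.31  1.11 -1.02] [-0.26 -0.03  2.32  1.16  1.23 -0.64]
C 60 90 [-0.24  0.44  2.14  1.09  1.25 -0.99] [-0.24  0.12  2.16  1.02  1.4  -0.72]
C 60 105 [-0.18  0.53  1.98  0.92  1.39 -0.99] [-0.18  0.25  1.99  0.9   1.55 -0.79]
C 60 120 [-0.11  0.61  1.81  0.77  1.53 -1.01] [-0.11  0.37  1.83  0.78  1.69 -0.86]
C 60 135 [-0.03  0.69  1.66  0.64  1.67 -1.06] [-0.03  0.48  1.67  0.66  1.83 -0.94]
```

```bash
sed -i 's/\[:,:,1\]>200/[:,:,1]>150/; s/<4)|(hsv/<6)|(hsv/' h.py; python3 - <<'E'
from h import *
c,im=dict(np.load("pics/w4.npz")),cv2.imread("pics/w4_full.png"); print(caps(c,im))
arm.grip(0.85)
arm.reach(np.array([420,300,270]),down(-np.pi/2))
c,im=shot("wrist","w6"); print(c["xyz"].round(0))
for r in caps(c,im): print(r)
for n in ("top","side"):
    c,im=shot(n,n+"6")
    for r in caps(c,im,118): print(n,r)
print(st())
E
```

```text
[([223, 171, 45, 44, 1524], [507.3, 361.2]), ([216, 264, 42, 38, 1130], [414.1, 377.3]), ([305, 275, 39, 38, 1211], [400.6, 284.7])]
[493. 300. 400.]
([211, 96, 57, 58, 2525], [507.3, 361.5])
([205, 218, 51, 48, 1913], [412.8, 376.3])
([313, 232, 49, 47, 1843], [400.7, 284.7])
top ([167, 265, 16, 15, 165], [512.5, 357.4])
top ([198, 305, 19, 18, 265], [402.0, 285.2])
side ([305, 334, 29, 30, 697], [399.5, 287.4])
side ([215, 353, 30, 31, 738], [506.2, 363.8])
side ([271, 379, 32, 34, 835], [411.7, 378.6])
{'t': 18.5917, 'p': array([420.9, 299.2, 269.9]), 'F': array([-0.7,  0. ,  0.5]), 'g': 0.0, 'o': 0.847}
```

```bash
cat >> h.py <<'E'
D=np.radians
WM=np.array([614.2,3.5,.080])
def via(): R=tilt(D(45),D(45)); arm.reach(np.array([470,140,290]),R)
def jar(j,az,k,e=5):
    """take jar at j with the tool along azimuth az, lay it in saddle k"""
    R=tilt(D(60),D(az)); G=lambda z: np.r_[j,z]+5*R[:,2]
    arm.reach(G(230),R)
    print("down",arm.movel(G(74+e),velocity=100,threshold=6),st())
    arm.grip(0,40); print("grip",st())
    arm.movel(G(85+e),velocity=40); arm.movel(G(240),velocity=150); print(st())
    via()
    s=xf(WM,[(35-e,114-76*(k-1),0)])[0,:2]; R=tilt(D(30),WM[2]); G=lambda z: np.r_[s,z]+5*R[:,2]
    arm.reach(G(230),R); arm.movel(G(110),velocity=150); print("pre",st())
    return G
def lay(G):
    print("lay",arm.movel(G(80.5),velocity=30,threshold=4),st())
    arm.grip(0.66); print("open",st())
    arm.movel(G(230),velocity=150)
E
python3 - <<'E'
from h import *
via()
G=jar((400.7,284.7),75,3)
c,im=shot("wrist","w7"); c,im2=shot("side","s7")
cv2.imwrite("pics/w7.png",np.hstack([cv2.resize(im,(400,300)),cv2.resize(im2,(400,300))]))
E
```

```text
down False {'t': 22.625, 'p': array([402.1, 288.8,  76.9]), 'F': array([0.1, 0.6, 0.3]), 'g': 0.0, 'o': 0.849}
grip {'t': 22.975, 'p': array([402. , 289. ,  76.9]), 'F': array([-0.9, -2.8,  4.2]), 'g': 40.3, 'o': 0.528}
{'t': 24.55, 'p': array([401.3, 288.9, 236.7]), 'F': array([ 0.5, -0.5, -1.7]), 'g': 40.7, 'o': 0.522}
pre {'t': 27.2167, 'p': array([652. , -31.7, 109.1]), 'F': array([ 0.2,  3.9, 10.3]), 'g': 42.0, 'o': 0.522}
```

View pics/w7.png

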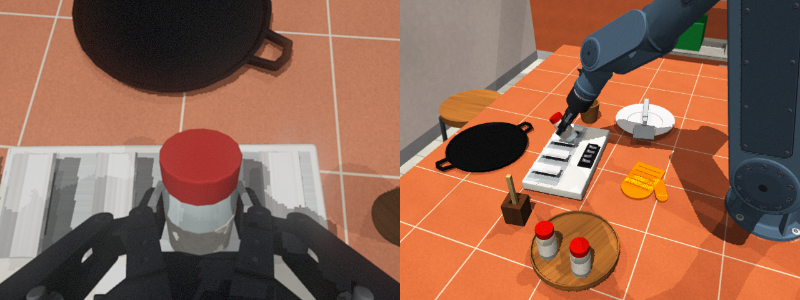

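The jar is still mostly upright, with the cap up and leaning forward, because my lay rotation had the wrong sign. The jar's foot is only just touching the trough, so I'll raise it and correct the orientation: tilt −30°.

```bash
python3 - <<'E'
from h import *
p=telemetry.sense()["tool_pos"]; arm.movel(p+[0,0,130],velocity=150); print(st())
for k in (1,2,3):
  for e,az in ((-5,WM[2]),(5,WM[2]+np.pi)):
    s=xf(WM,[(35-e,114-76*(k-1),0)])[0,:2]; R=tilt(D(-30),az); 
    print(k,az,[None if (q:=arm.ik(np.r_[s,z]+5*R[:,2],R)) is None else q.round(2) for z in (80,130,230)])
c,im=shot("wrist","w8"); c,im2=shot("side","s8")
cv2.imwrite("pics/w8.png",np.hstack([im[180:460,200:440],cv2.resize(im2[100:240,160:400],None,fx=2,fy=2)]))
E
```

```text
{'t': 28.3583, 'p': array([651. , -31.5, 237.4]), 'F': array([-0.1, -0.6, -0.5]), 'g': 41.0, 'o': 0.522}
1 0.08 [array([ 0.02,  0.89,  1.02, -0.03,  1.76,  1.51]), array([ 0.02,  0.83,  1.01, -0.03,  1.82,  1.51]), array([ 0.02,  0.74,  0.95, -0.03,  1.97,  1.5 ])]
1 3.221592653589793 [array([-0.02,  0.32,  1.93,  0.14,  0.37, -1.79]), array([-0.02,  0.22,  1.92,  0.11,  0.48, -1.76]), array([-0.02,  0.07,  1.86,  0.08,  0.69, -1.72])]
2 0.08 [array([-0.08,  0.88,  1.03, -0.08,  1.75,  1.42]), array([-0.08,  0.82,  1.02, -0.08,  1.81,  1.42]), array([-0.08,  0.74,  0.96, -0.08,  1.96,  1.4 ])]
2 3.221592653589793 [array([-0.18,  0.31,  1.94,  0.33,  0.4 , -2.1 ]), array([-0.18,  0.21,  1.93,  0.27,  0.5 , -2.03]), array([-0.18,  0.06,  1.87,  0.2 ,  0.71, -1.94])]
3 0.08 [array([-0.17,  0.89,  1.02, -0.13,  1.74,  1.33]), array([-0.17,  0.83,  1.  , -0.13,  1.81,  1.32]), array([-0.17,  0.75,  0.94, -0.13,  1.96,  1.3 ])]
3 3.221592653589793 [array([-0.33,  0.32,  1.93,  0.47,  0.45, -2.36]), array([-0.33,  0.23,  1.91,  0.39,  0.55, -2.27]), array([-0.33,  0.08,  1.85,  0.3 ,  0.75, -2.15])]
```

View pics/w8.png

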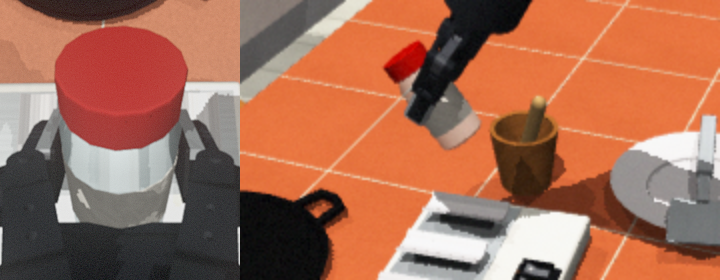

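The jar is held well. I'll check its seating in the tool frame, then lay it with tilt −30° and the cap away from the robot.

```bash
python3 - <<'E'
import re
s=open("h.py").read()
s=s.replace("s=xf(WM,[(35-e,114-76*(k-1),0)])[0,:2]; R=tilt(D(30),WM[2])","s=xf(WM,[(35+e,114-76*(k-1),0)])[0,:2]; R=tilt(D(-30),WM[2])")
open("h.py","w").write(s)
from h import *
c=dict(np.load("pics/w8.npz")); S=telemetry.sense(); R=S["eef_rot"]
# cap-top disc and cap-bottom disc: predicted pixels when the jar's axis makes 60 deg with the tool
for th in (55,60,65):
    u=np.array([np.sin(D(th)),0,-np.cos(D(th))])
    print(th,[w2px(c,S["tool_pos"]+R@(np.array([0,0,-5])+h*u)).round(0).tolist() for h in (44,)])
e=5; k=3
s=xf(WM,[(35+e,114-76*(k-1),0)])[0,:2]; R=tilt(D(-30),WM[2]); G=lambda z: np.r_[s,z]+5*R[:,2]
arm.reach(G(230),R); arm.movel(G(110),velocity=150); print("pre",st())
c,im=shot("wrist","w9"); c,im2=shot("side","s9")
cv2.imwrite("pics/w9.png",np.hstack([im[100:460,180:460],cv2.resize(im2[130:310,180:420],None,fx=2,fy=2)]))
E
```

```text
55 [[[320.0, 267.0]]]
60 [[[320.0, 257.0]]]
65 [[[320.0, 248.0]]]
pre {'t': 30.5, 'p': array([655.4, -31.6, 107. ]), 'F': array([-0.4, -1.5, -1.7]), 'g': 40.9, 'o': 0.526}
```

View pics/w9.png

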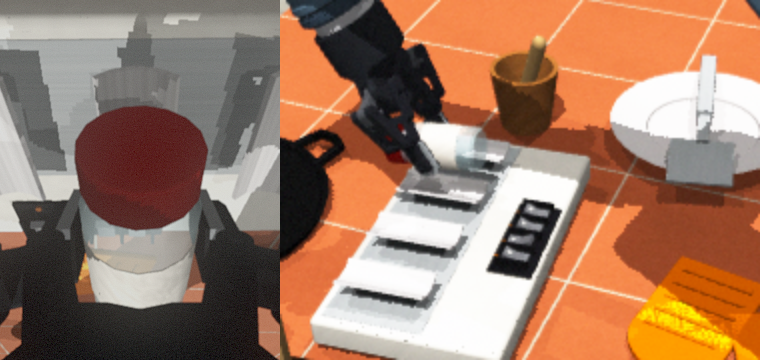

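The jar hangs level over saddle 3 with its cap away from the robot. Next I'll lower it and take jar A.

```bash
python3 - <<'E'
from h import *
e=5; k=3
s=xf(WM,[(35+e,114-76*(k-1),0)])[0,:2]; R=tilt(D(-30),WM[2]); G=lambda z: np.r_[s,z]+5*R[:,2]
lay(G)
via(); arm.grip(0.85)
arm.reach(np.array([560,30,320]),down(-np.pi/2))
c,im=shot("wrist","w10"); print([r for r in caps(c,im)],st())
cv2.imwrite("pics/w10.png",im)
E
```

```text
lay True {'t': 31.45, 'p': array([654.1, -31.2,  78. ]), 'F': array([0.3, 0.2, 3.7]), 'g': 41.7, 'o': 0.527}
open {'t': 31.725, 'p': array([653.1, -31.1,  76.5]), 'F': array([ 0.2,  1.4, -0.7]), 'g': 0.0, 'o': 0.659}
[([358, 64, 41, 25, 793], [688.8, -21.2]), ([0, 253, 18, 36, 509], [503.9, 352.7]), ([0, 333, 26, 33, 701], [411.0, 372.5])] {'t': 35.7333, 'p': array([559.4,  30.1, 319.6]), 'F': array([-0.2,  0.6, -0.3]), 'g': 0.0, 'o': 0.851}
```

View pics/w10.png

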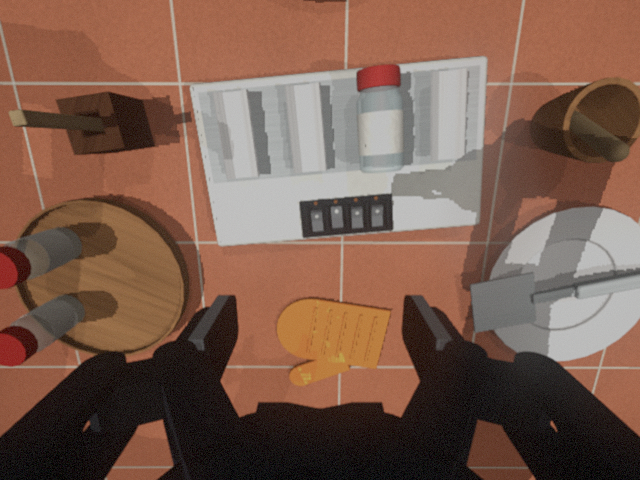

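Jar C lies in saddle 3, with its cap end at (378,66) and its foot at (382,171). The spatula is still on the plate. Now I'll check the centring and fetch jar A for saddle 2.

```bash
python3 - <<'E'
from h import *
c=dict(np.load("pics/w10.npz"))
P=px2w(c,[(378,66),(382,170)],[81.5,81.5]); P[:,:2]-=WM[:2]; ca,sa=np.cos(WM[2]),np.sin(WM[2])
L=np.c_[P[:,:2]@[ca,sa],P[:,:2]@[-sa,ca]]; print("jar ends in warmer frame",L.round(1))
px=np.array([(193,86),(486,58),(478,222),(219,245)],float)
W=[(95,165,40),(95,-165,40),(-95,-165,40),(-95,165,40)]
r=least_squares(lambda p:(w2px(c,xf(p,W))-px).ravel(),[615,0,.08],x_scale=[1,1,.01]); print("warmer",r.x,r.fun.round(1))
via()
G=jar((507.3,361.3),80,2)
lay(G)
E
```

```text
jar ends in warmer frame [[ 87.3 -37.4]
 [-12.9 -38.6]]
warmer [6.13470232e+02 3.00995402e+00 8.64192684e-02] [-4.9 -1.6  3.5 -2.4  2.8  4.1 -1.4  3. ]
down False {'t': 39.5333, 'p': array([508.4, 365.6,  77.1]), 'F': array([ 0.1, -0.1, -0. ]), 'g': 0.0, 'o': 0.849}
grip {'t': 39.8833, 'p': array([508.2, 365.6,  77.1]), 'F': array([-1.2, -0.9,  3.7]), 'g': 40.3, 'o': 0.528}
{'t': 41.4583, 'p': array([507.5, 365.5, 236.4]), 'F': array([ 0.7, -0.1, -0.8]), 'g': 40.7, 'o': 0.526}
pre {'t': 44.6167, 'p': array([649.3,  44.3, 107.1]), 'F': array([ 0.3,  0.4, -0.8]), 'g': 40.9, 'o': 0.524}
lay True {'t': 45.4833, 'p': array([648.1,  44.6,  77.5]), 'F': array([1.1, 0.7, 5.3]), 'g': 41.4, 'o': 0.523}
open {'t': 45.7583, 'p': array([647. ,  44.5,  75.9]), 'F': array([-0.9, -0.6, -0.2]), 'g': 0.0, 'o': 0.656}
```

```bash
python3 - <<'E'
from h import *
via(); arm.grip(0.85)
arm.reach(np.array([420,300,290]),down(-np.pi/2))
c,im=shot("wrist","w11"); r=caps(c,im); print(r)
b=[x[1] for x in r if x[1][0]<480]
assert len(b)==1
G=jar(b[0],80,1)
lay(G)
via(); arm.grip(0.6)
arm.reach(np.array([560,30,320]),down(-np.pi/2))
c,im=shot("wrist","w12"); print(st()); cv2.imwrite("pics/w12.png",im)
E
```

```text
[([213, 212, 47, 45, 1682], [412.8, 376.2])]
down False {'t': 53.9583, 'p': array([413.8, 380.5,  77. ]), 'F': array([-0.3,  0.2,  0.1]), 'g': 0.0, 'o': 0.848}
grip {'t': 54.3083, 'p': array([413.7, 380.5,  77. ]), 'F': array([-2.1, -2.2,  4.1]), 'g': 40.3, 'o': 0.528}
{'t': 55.8833, 'p': array([413. , 380.4, 236.5]), 'F': array([-0.1, -0.3, -2.1]), 'g': 40.8, 'o': 0.528}
pre {'t': 59.1083, 'p': array([643.3, 120.1, 107.1]), 'F': array([ 1.4,  0.5, -1.8]), 'g': 40.9, 'o': 0.526}
lay True {'t': 59.9833, 'p': array([642. , 120.3,  77.3]), 'F': array([0.4, 0.6, 5.6]), 'g': 41.5, 'o': 0.528}
open {'t': 60.2583, 'p': array([640.8, 120.1,  75.5]), 'F': array([-0.5,  0.2,  0.4]), 'g': 0.0, 'o': 0.661}
{'t': 64.1917, 'p': array([559.4,  30.2, 319.6]), 'F': array([-1. ,  0.2,  0.3]), 'g': 0.0, 'o': 0.603}
```

View pics/w12.png

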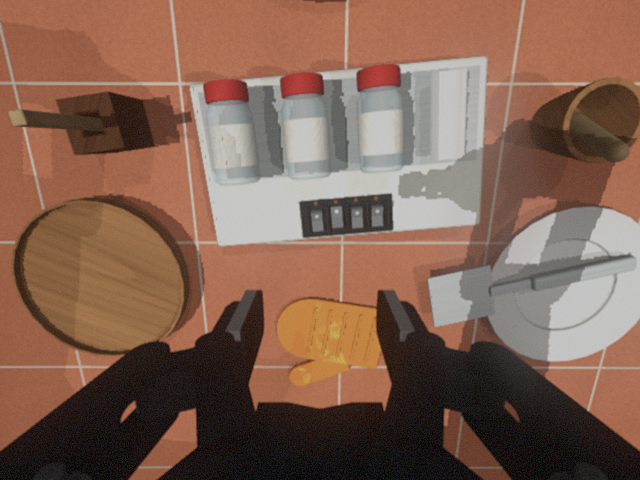

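All three jars lie properly in saddles 1–3. The spatula has been knocked about 5 cm left: blade corners (429,279), (489,266), (495,316), (436,326), handle end (634,263). The plate rim is at left x=487, top y=207 and bottom y=361. I'll re-lay the spatula now.

```bash
python3 - <<'E'
from h import *
c=dict(np.load("pics/w12.npz"))
t=np.linspace(0,2*np.pi,1440)
def f(p): q=w2px(c,np.c_[p[0]+115*np.cos(t),p[1]+115*np.sin(t),0*t+20]); return [q[:,0].min()-487,q[:,1].min()-207,q[:,1].max()-361]
r=least_squares(f,[441,-314],diff_step=1e-3); pl=r.x; print("plate",pl,r.fun)
Sp=[(135,37.5,24),(135,-37.5,24),(55,37.5,24),(55,-37.5,24),(0,10,34),(0,-10,34),(-135,10,34),(-135,-10,34)]
px=np.array([(436,326),(429,279),(495,316),(489,266),(535,290),(532,276),(636,270),(633,256)],float)
def g(p):
    q=xf(p[:3],Sp); q[:,2]+=p[3]*np.array(Sp)[:,0]+p[4]; return np.r_[(w2px(c,q)-px).ravel(),p[4]*.3,p[3]*20]
r=least_squares(g,[440,-280,1.75,0,0],x_scale=[1,1,.01,.01,1]); s=r.x; print("spat",s.round(3),r.fun.round(1))
print("offset from plate",s[:2]-pl)
E
```

```text
plate [ 438.83235462 -315.99463699] [-0.00121402 -0.38017055  0.50267467]
spat [ 4.50459e+02 -2.56741e+02  1.78800e+00  5.40000e-02 -3.77700e+00] [ 0.3  1.1  0.5 -0.5 -2.6 -1.4 -0.7 -0.7 -0.2  1.3  2.2  1.8 -1.6 -0.8
  2.  -0.7 -1.1  1.1]
offset from plate [11.62624983 59.25368438]
```

```bash
python3 - <<'E'
from h import *
s=np.array([450.5,-256.7,1.788]); R=down(s[2]-np.pi/2); g=xf(s,[(-18,0,0)])[0,:2]
t=np.array([440,-315.]); p=t-(R@[18,0,0])[:2]
arm.reach(np.r_[g,120],R)
print(arm.movel(np.r_[g,25],velocity=80,threshold=6),st())
arm.grip(0,60); print(st())
arm.movel(np.r_[g,80],velocity=100); arm.movel(np.r_[p,80],velocity=100); print(st())
print(arm.movel(np.r_[p,20],velocity=30,threshold=4),st())
arm.grip(0.6); print(st())
arm.movel(np.r_[p,150],velocity=150)
arm.reach(np.array([560,-30,320]),down(-np.pi/2))
c,im=shot("wrist","w13"); print(st())
# spatula/plate overlay for later viewing
q=w2px(c,xf([440,-315,1.788],[(135,37.5,24),(135,-37.5,24),(55,-37.5,24),(55,37.5,24),(-135,-10,34),(-135,10,34)])); print(q.round(0).tolist())
E
```

```text
False {'t': 67.5917, 'p': array([ 454.8, -274.7,   25.6]), 'F': array([-0.1,  0.4, -0.3]), 'g': 0.0, 'o': 0.599}
{'t': 67.975, 'p': array([ 454.6, -274.5,   25.6]), 'F': array([-1.5,  1.1,  5.1]), 'g': 58.5, 'o': 0.219}
{'t': 69.4167, 'p': array([ 443.6, -332.5,   79.8]), 'F': array([ 0.7, -0.5, -2.7]), 'g': 58.6, 'o': 0.217}
True {'t': 70.9167, 'p': array([ 443.8, -332.3,   28.9]), 'F': array([0.8, 0.2, 3.3]), 'g': 59.3, 'o': 0.219}
{'t': 71.3333, 'p': array([ 443. , -331.5,   28.3]), 'F': array([-0.3, -0.7,  0.3]), 'g': 0.0, 'o': 0.596}
{'t': 74.3833, 'p': array([559.8, -30.4, 319.5]), 'F': array([0.4, 0.3, 0.1]), 'g': 0.0, 'o': 0.599}
[[433.0, 332.0], [426.0, 285.0], [486.0, 273.0], [490.0, 322.0], [638.0, 265.0], [638.0, 279.0]]
```

```bash
python3 - <<'E'
from h import *
arm.reach(np.array([582,271,240]),down(-np.pi/2)); arm.pause(.2)
c,im=shot("wrist","w14"); print(st(),c["xyz"])
q=w2px(c,[(652,271,70)])[0]; print(q); x,y=q.astype(int)
x0,y0=max(x-60,0),max(y-60,0); print(x0,y0)
a=cv2.resize(im[y0:y0+120,x0:x0+120],(480,480),interpolation=cv2.INTER_CUBIC)
b=cv2.imread("pics/w13_full.png")[200:380,420:640]
b=cv2.resize(b,(320,262)); b=np.vstack([b,np.zeros((480-262,320,3),np.uint8)])
p=w2px(dict(np.load("pics/w13.npz")),[(548,-2,50)])[0].astype(int); z=cv2.imread("pics/w13_full.png")[p[1]-25:p[1]+25,p[0]-40:p[0]+40]
b[270:470,:]=cv2.resize(z,(320,200),interpolation=cv2.INTER_CUBIC)
cv2.imwrite("pics/w14.png",np.hstack([a,b]))
E
```

```text
{'t': 75.825, 'p': array([582.6, 269.9, 240.5]), 'F': array([0.7, 0.9, 0.2]), 'g': 0.0, 'o': 0.597} [654.98411043 269.85673708 370.41408794]
[317.79740765 147.22259373]
257 87
```

View pics/w14.png

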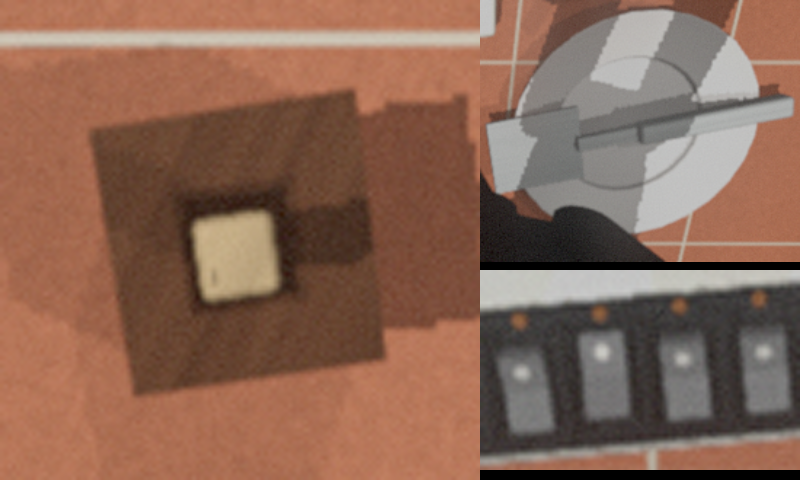

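The spatula now lies across the middle of the plate, and rocker 2 alone is on. The stylus end is centred at crop (236,256) and the holder corners are at (93,130), (353,92), (384,358), (136,393). Next I'll grasp the stylus.

```bash
python3 - <<'E'
from h import *
c=dict(np.load("pics/w14.npz"))
T=px2w(c,[(236/4+257-.4,256/4+87-.4)],160)[0]
Hc=px2w(c,np.array([(93,130),(353,92),(384,358),(136,393)])/4+[256.6,86.6],70)
H=Hc.mean(0); e=Hc[0]-Hc[1]; f=Hc[0]-Hc[3]; print("yaws",np.arctan2(-e[0],e[1]),np.arctan2(f[1],f[0]))
print("stylus top",T,"holder",H)
psi=.15; R=down(psi-np.pi/2); p=T[:2]
np.savez("sty.npz",p=p,H=H,psi=psi)
arm.reach(np.r_[p,190],R)
print(arm.movel(np.r_[p,117],velocity=80,threshold=5),st())
arm.grip(0,50); print(st())
arm.movel(np.r_[telemetry.sense()["tool_pos"][:2],235],velocity=100); print(st())
arm.reach(np.array([470,140,190]),R); arm.pause(.3)
S=telemetry.sense(); c,im=shot("wrist","w15"); R=S["eef_rot"]; print(st())
for d in (60,80,102,107,112): print(d,w2px(c,S["tool_pos"]+R@[0,0,d])[0].round(1))
x,y=w2px(c,S["tool_pos"]+R@[0,0,107])[0].astype(int)
g=im[y-40:y+24:2,x-30:x+30:2]; hsv=cv2.cvtColor(g,cv2.COLOR_BGR2HSV)
print(x-30,y-40)
for r in range(hsv.shape[0]): print(y-40+2*r,"".join("#" if v<60 else ("o" if s<110 else ("-" if v<130 else ".")) for h,s,v in hsv[r]))
E
```

```text
yaws 0.13350587201600117 0.13698470707171606
stylus top [650.95106683 271.98227818 160.        ] holder [651.10197829 271.69645084  70.        ]
False {'t': 77.3167, 'p': array([651.5, 272.1, 117.8]), 'F': array([-0.8, -0.2,  0.2]), 'g': 0.0, 'o': 0.602}
{'t': 77.75, 'p': array([651.3, 272. , 117.6]), 'F': array([-0.1,  0.2,  1.8]), 'g': 48.8, 'o': 0.133}
{'t': 79.0833, 'p': array([650.8, 271.9, 233.8]), 'F': array([-0.1, -0.1, -0.2]), 'g': 48.6, 'o': 0.131}
{'t': 80.3417, 'p': array([470.5, 140.3, 190. ]), 'F': array([-0.2, -0.1, -0.6]), 'g': 48.6, 'o': 0.134}
60 [319.7 269.5]
80 [319.6 258.6]
102 [319.6 248.5]
107 [319.6 246.5]
112 [319.5 244.5]
289 206
206 ..............................
208 ..............................
210 ..............................
212 ..............................
214 ..............................
216 ..............................
218 ..............................
220 ..............................
222 ..............................
224 ..............................
226 ..............................
228 ..............................
230 ..............................
232 ..............................
234 ..............................
236 ..............................
238 ..............................
240 ..............................
242 ..............................
244 ..............----............
246 .............-####............
248 .............---##-...........
250 .............-o-##-...........
252 .............---##-...........
254 .............--o-o-...........
256 ...........----o-oo-..........
258 ...........oooo----o..........
260 ...........--ooo-o-o-.........
262 ...........-oo----o--.........
264 ...........oooo-o-oo-.........
266 ...........o-o-ooooo-.........
268 ...........o-oo-oo-o-.........
```

The stylus is held centred: the tip shows at columns 315–325, as predicted. Now I'll locate the rocker dots numerically from directly above.

```bash
cat >> h.py <<'E'
def dots(name):
    c,im=shot("wrist",name); v=cv2.cvtColor(im,cv2.COLOR_BGR2HSV)
    m=np.zeros(im.shape[:2],np.uint8); poly=w2px(c,xf([548,-2,.08],[(17,48,52),(17,-48,52),(-17,-48,52),(-17,48,52)]))
    cv2.fillConvexPoly(m,poly.astype(int),1)
    g=v[:,:,2].astype(float); out=[]
    for y in (36,12,-12,-36):
        k=np.zeros_like(m); cv2.fillConvexPoly(k,w2px(c,xf([548,-2,.08],[(17,y+7,52),(17,y-7,52),(-17,y-7,52),(-17,y+7,52)])).astype(int),1)
        b=g*k; mx=b.max(); ys,xs=np.nonzero(b>mx-.25*(mx-np.median(g[k>0]))-0)
        ctr=(np.average(xs,weights=b[ys,xs]),np.average(ys,weights=b[ys,xs]))
        P=px2w(c,[ctr],54 if y!=12 else 50)[0]
        out.append((round(mx),round(float(np.median(g[k>0]))),len(xs),np.round(ctr,1).tolist(),P[:2].round(1).tolist()))
    return c,im,out
E
python3 - <<'E'
from h import *
c=dict(np.load("pics/w15.npz")); S=telemetry.sense(); R=S["eef_rot"]
print("tip far edge pred",w2px(c,S["tool_pos"]+R@[4,0,107.6]),w2px(c,S["tool_pos"]+R@[-4,0,107.6]))
im=cv2.imread("pics/w15_full.png"); print(cv2.cvtColor(im,cv2.COLOR_BGR2HSV)[238:260,316:324,2].mean(1).round(0))
R=down(.15-np.pi/2)
arm.reach(np.array([478,-5,240]),R); arm.pause(.3)
c,im,o=dots("w16")
for r in o: print(r)
print(st())
# panel outline: dark pixels around the panel
g=cv2.cvtColor(im,cv2.COLOR_BGR2GRAY); q=w2px(c,xf([548,-2,.08],[(0,0,48)]))[0].astype(int)
w=g[q[1]-45:q[1]+45,q[0]-80:q[0]+80]; m=((w<70)).astype(np.uint8); m=cv2.morphologyEx(m,cv2.MORPH_CLOSE,np.ones((25,25)))
n,l,s,_=cv2.connectedComponentsWithStats(m); i=1+s[1:,4].argmax(); print(s[i])
k,_=cv2.findContours((l==i).astype(np.uint8),cv2.RETR_EXTERNAL,cv2.CHAIN_APPROX_NONE); r=cv2.minAreaRect(k[0]); b=cv2.boxPoints(r)+q-[80,45]
P=px2w(c,b,47)[:,:2]; print("panel box",P.round(1).tolist(),"centre",P.mean(0))
E
```

```text
tip far edge pred [[319.63052167 241.25557222]] [[319.63639929 251.69602053]]
[189. 188. 188. 186. 172. 132.  85.  62.  59.  58.  58.  62.  58.  57.
  59.  66.  80.  87.  90.  91.  88.  89.]
(187, 114, 11, [288.8, 138.8], [548.7, 34.5])
(202, 114, 15, [316.1, 136.5], [554.4, 10.8])
(188, 111, 12, [342.5, 142.5], [552.8, -13.2])
(188, 113, 13, [369.6, 144.4], [554.9, -37.4])
{'t': 81.35, 'p': array([477.8,  -4.1, 239.6]), 'F': array([ 0.2, -0.3,  0.2]), 'g': 48.6, 'o': 0.13}
[  20   18  122   56 5840]
panel box [[520.6, 52.2], [563.9, 53.9], [573.4, -53.9], [530.2, -59.9]] centre [547.02009842  -1.92688051]
```

Panel centre is about (546,-1.8), yaw 0.086. Pressing rockers 1 and 3 on.

```bash
python3 - <<'E'
from h import *
R=down(.15-np.pi/2); Z=107.6
for n,(x,y) in ((1,(552.4,35.1)),(3,(556.5,-12.9))):
    p=np.array([x,y])-(R@[-1.3,0,0])[:2]
    arm.reach(np.r_[p,85+Z],R); arm.movel(np.r_[p,62+Z],velocity=60); arm.pause(.2)
    print(n,arm.movel(np.r_[p,48.3+Z],velocity=15,threshold=6),st())
    arm.movel(np.r_[p,85+Z],velocity=80)
arm.reach(np.array([478,-5,240]),R); arm.pause(.3)
c,im,o=dots("w17")
for r in o: print(r)
print(st())
E
```

```text
1 True {'t': 83.3333, 'p': array([553.7,  35.3, 157.5]), 'F': array([-0.4, -0.8,  4.1]), 'g': 49.3, 'o': 0.129}
3 True {'t': 85.75, 'p': array([557.8, -12.7, 157.5]), 'F': array([-0.4,  0.1,  4.8]), 'g': 49.3, 'o': 0.137}
(202, 115, 14, [287.7, 134.5], [552.5, 34.6])
(201, 115, 14, [314.7, 136.5], [554.5, 10.8])
(202, 114, 15, [341.6, 138.4], [556.4, -13.1])
(187, 112, 12, [368.3, 144.2], [555.0, -37.5])
{'t': 87.1583, 'p': array([478.1,  -5.1, 239.2]), 'F': array([ 0.7, -0. , -0.7]), 'g': 48.6, 'o': 0.132}
```

Rockers 1, 2 and 3 now read on (brightness about 202) and rocker 4 off (187). Returning the stylus.

```bash
python3 - <<'E'
from h import *
R=down(.15-np.pi/2); p=np.array([651.5,271.9])
arm.reach(np.r_[p,235],R); arm.pause(.2); print(st())
print(arm.movel(np.r_[p,150],velocity=60,threshold=5),st())
print(arm.movel(np.r_[p,117.2],velocity=40,threshold=4),st())
arm.grip(0.6); print(st())
arm.movel(np.r_[p,240],velocity=150)
arm.reach(np.array([582,271,240]),down(-np.pi/2)); arm.pause(.2)
c,im=shot("wrist","w18"); hsv=cv2.cvtColor(im,cv2.COLOR_BGR2HSV)
m=((hsv[:,:,2]>140)&(hsv[:,:,0]>12)&(hsv[:,:,0]<40)).astype(np.uint8); m[:87]=0; m[207:]=0; m[:,:257]=0; m[:,377:]=0
n,l,s,ce=cv2.connectedComponentsWithStats(m); i=1+s[1:,4].argmax(); print("stylus top",s[i],px2w(c,[ce[i]],160))
arm.reach(np.array([440,100,400]),down(-np.pi/2)); arm.pause(.3)
c,im=shot("wrist","w19"); print(caps(c,im,90),st())
# spatula now vs predicted (any late knock): compare with a shot from the same place as w13
arm.reach(np.array([560,-30,320]),down(-np.pi/2)); arm.pause(.3)
c,im=shot("wrist","w20"); a=cv2.imread("pics/w13_full.png")
d=cv2.absdiff(cv2.GaussianBlur(im,(5,5),0),cv2.GaussianBlur(a,(5,5),0)).max(2)
n,l,s,ce=cv2.connectedComponentsWithStats((d>45).astype(np.uint8)); print([x.tolist() for x in s[1:] if x[4]>60])
E
```

```text
{'t': 88.6, 'p': array([651.8, 270.5, 235.7]), 'F': array([ 0.6, -0.4, -0.3]), 'g': 48.6, 'o': 0.137}
False {'t': 90.1667, 'p': array([651.8, 272. , 150.6]), 'F': array([-0.6,  0.2, -0.9]), 'g': 48.6, 'o': 0.131}
True {'t': 90.925, 'p': array([651. , 271.7, 117.6]), 'F': array([-0.1, -0.6,  4.7]), 'g': 49.4, 'o': 0.131}
{'t': 91.3917, 'p': array([650.1, 271.6, 116.2]), 'F': array([ 0.3, -0.7, -0.6]), 'g': 0.0, 'o': 0.598}
stylus top [257  94 120   4 386] [[681.0157958  272.76417225 160.        ]]
[] {'t': 94.4167, 'p': array([440.1, 100.3, 399.4]), 'F': array([-0.6,  1.2, -0.2]), 'g': 0.0, 'o': 0.602}
[[140, 83, 6, 21, 62], [135, 87, 13, 56, 108]]
```

```bash
python3 - <<'E'
from h import *
for n in ("w14","w18"):
    c=dict(np.load(f"pics/{n}.npz")); im=cv2.imread(f"pics/{n}_full.png"); hsv=cv2.cvtColor(im,cv2.COLOR_BGR2HSV)
    m=((hsv[:,:,2]>140)&(hsv[:,:,0]>12)&(hsv[:,:,0]<40)).astype(np.uint8); k=np.zeros_like(m); k[120:185,285:350]=1; m*=k
    k,l,s,ce=cv2.connectedComponentsWithStats(m); i=1+s[1:,4].argmax(); print(n,s[i],px2w(c,[ce[i]],160)[0].round(1))
c,im,o=dots("w21")
for r in o: print(r[:2],r[4])
E
```

```text
w14 [305 140  21  22 376] [651.1 272.1 160. ]
w18 [308 141  21  22 384] [650.2 271.8 160. ]
(200, 114) [552.9, 34.1]
(200, 114) [554.1, 10.8]
(197, 114) [557.1, -13.4]
(181, 104) [555.0, -37.3]
```

The stylus stands upright in its holder, the rockers are correct and nothing else has moved. Handing in.

```bash
python3 -c "
from plant import workorder; print(workorder.finish_job())"
```

```text
the job is handed in; nothing more can be done
None
```

I handed the job in: the spatula lies across the middle of the plate (re-laid once after it was knocked aside), the three jars lie in saddles 1–3, rockers 1–3 are on and rocker 4 off, and the stylus is back upright in its holder.

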